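# Park the tray lock and slide the sample tray to its loading stop

### The arm

A 7-joint arm with a two-finger parallel gripper is mounted at the origin on the work surface. World frame = base frame: x ahead of the robot, y to its left, z up, the work surface at z = 0. Lengths are in m, angles in rad, forces in N, time in s.
With the tool pointing down it reaches from about 0.425 to 0.925 m from the base axis. Payload 6.8 kg.
Tool frame: the origin (TCP) lies midway between the tips of the shut fingers; the grasp point (between the pads) lies 19 mm behind it; z points along the fingers, y is the line along which they close (so a half turn about z gives the same grasp; the last joint's range is limited). The gripper opens to 85 mm and grips with 20 to 120 N. Pads are 22 mm wide; open, the fingers measure 114 mm over their backs; the gripper's body (76 mm by 85 mm) begins 54 mm behind the grasp point. The pads swing forward as they close: fully open they stand 13 mm farther back than shut.
Start: joints at [1.241, 0.477, 0.022, 1.555, -0.011, 1.109, -0.083], TCP at [0.148, -0.658, 0.231] pointing down, gripper open.
Joint ranges: [-2.96, 2.96], [-0.34, 2.1], [-1.41, 1.46], [0.24, 2.44], [-1.37, 4.51], [0.17, 1.92], [-2.96, 2.96]. Speed limits (rad/s): [2.39, 2.39, 3.14, 3.14, 3.14, 3.14, 3.14].

### API

Orientations are given as a rotation vector (axis times angle).
In Python, from bench import r gives the robot as it stands.
- The arm moves only by the tool servo_tool, never from a script. Its arguments are lists of equal length, an entry for each row: "turn": the turn, a rotation vector about the world's x, y, z in units of 5 degrees (1.0 is 5 degrees), a list of three; "slide": the shift along the world's x, y, z in units of 30 mm (1.0 is 30 mm), a list of three; "hand": the opening, from 0 (shut) to 1 (fully open). In form: {"turn": [[rx, ry, rz], ...], "slide": [[dx, dy, dz], ...], "hand": [hand, ...]}. A call has 1 to 8 rows; each row is the pose to reach, as a shift and turn from the pose commanded when the call began; what a row does not reach only later rows make up. A row lasts 1/8 s, in which the tool goes at most 62.5 mm and 10.7 degrees, less where a joint would pass 70% of its speed; a pose out of reach is approached as far as the arm can. A call with a gripper value outside its range is refused whole. The fingers move at their own pace and stop on an object; "squeeze" is the grip in N (left out, the last holds). Time passes only in rows, so rows that repeat a pose let the fingers close. It gives the time, the measured TCP pose, the force, the opening and the grip force at its end, in the units of the state.
- r.get_obs(): the state, without advancing time (a new reading comes with each control period).
- r.grab_frame(name): name is "side" or "top"; returns (picture, depth): 400x640x3 uint8, red, green, blue; 400x640 float32, m along the optical axis (not along the pixel's ray), 0 where there is no reading.
- r.get_calibration(name): a dict with "fovy" (degrees; the focal length in pixels is half the picture's height over the tangent of half this angle, whatever the lens; pixels are square), "cx", "cy" (the principal point, pixels), "R" (3x3) and "t" (3): a world point X has camera coordinates R X + t. Camera axes: x right, y down, z forward; pixel columns grow to the right and rows downward; lengths in m; the calibration is good to about 2 mm. A picture is of the moment at which its call begins. get_calibration takes no time and is no camera call.
- r.hand_in(): hands the job in; it is judged then, once.
The state is a dict: "clock": time; "joints": joint angles; "qvel": joint speeds; "tau": joint torques, N m; "tcp_pos": TCP position; "orientation": TCP orientation; "contact_force": force on the tool from outside, world axes, zero at the start; "moment": the same for the moment, N m; "grip_width": finger opening in m; "gripper_force": force on a finger pad.
Only numpy, scipy, OpenCV 4.12 (cv2) and the standard library are available. Lean on these libraries where they do the work, as an engineer would, in place of code of your own. Each camera call takes 0.05 s, during which the arm holds its last target. There are 200 camera calls.

### The job

Unlock the sampler's vial tray: gently pull the sprung T-handled lock plunger up only until it clears the rim of its collar, without straining it against its upper stop, twist it clockwise (seen from above) and let it down into the rest notch so that it stays up by itself when let go. Then slide the tray gently by its upright steel post, along its rails away from the locked place, until it rests against the end stop; let go and leave the plunger parked, and do not disturb the loose things around.

Things in the scene. Friction and masses are not known exactly. Their poses are not given: they have to be found in the camera images.
- fixture: Tray stage, fixed to the bench: white base plate 240 x 340 x 12 mm, rails, aluminium bracket. Origin on the bench under the plate, which spans x -115..125, y -140..200 mm in this frame (z up). The tray slides along its +y. The bracket's arm (top 52 mm above the bench) holds the plunger's upright axis at x +50, y 0 mm. Place and yaw vary.
- tray: Sliding aluminium tray, plate 154 x 150 x 12 mm with a grey block of capped vials, 0.5 to 1 kg. Origin under it, 20 mm above the bench, at x 0, y 0 (within 1 mm) of the stage while locked: the plunger's nose sits 4.5 mm deep in a hole in it, about 1.5 mm play. Unlocked, it slides 100 mm along the stage's +y to the end stop; needs about 2 N, a little more with speed; stays where left.
- tray_post (a point): On the axis of the tray's upright steel post (diameter 16 mm), 80 mm above the bench, 12 mm below the post's top. The post rises from the plate's top (32 mm above the bench), at x -72, y -50 mm of the stage while locked, y +50 at the end stop. The vial block is 14 mm from it on the +x side (block 66 mm, caps 75 mm above the bench).
- buffer: The end stop: steel block on the base plate at the stage's +y end, its face at y 175 mm of the stage, 24 to 40 mm above the bench. Origin at its face, 12 mm above the bench.
- collar: Steel collar, 38 mm across, on the bracket's arm around the plunger. Origin on the axis, on the arm, 52 mm above the bench, axes as the stage's. Its rim, alike on both sides: deep slot at the x axis (+-15 deg) where the cross pin lies when locked; clockwise of it a flat lip to 52 deg, the rest notch, 3.5 mm lower, 52 to 88 deg (middle 70), then a wall 5 mm above the lip that stops the pin.
- collar_top (a point): Fixed point on the plunger's axis, 63 mm above the bench: the lip's height when the collar is screwed right down. The rim is set up to 18 mm higher, differently each time, and this is not measured. An inner stop ends the lift when the pin is 2 mm above the lip; it takes no harm within 12 N beyond the spring's pull.
- thandle: Lock plunger: black T-grip bar 14 wide, 48 long, 18 mm high on a 10 mm stem; rises and turns. Origin mid-bar on the axis, 114 mm above the bench when locked; bar along its y, axes as the stage's within 5 deg. Spring and weight pull down 6 N, +2 N per 10 mm lift. Clears the lip at 10 to 28 mm lift. Snaps back if let go unparked. Parked: 70 deg clockwise, 6.5 to 24.5 mm up.
- cross_pin (a point): Middle of the plunger's cross pin (4 mm thick, 37 mm long, along the T-handle's x axis), on the axis 59 mm below the T-grip's middle: 55 mm above the bench when locked, 61.5 to 79.5 mm when parked in the rest notch, 65 to 83 mm on the lip.
- reagent: Loose amber bottle, 60 mm across, 125 mm high, beyond the stage; leave alone. Origin under it.
- beaker: Loose beaker, 68 mm across, 80 mm high, beside the stage; leave alone. Origin under it.
- driver: Loose screwdriver lying on the bench on the robot's side of the stage; leave alone.
- vial: Loose vial, 22 mm across, 38 mm high, on the base plate; leave alone. Origin under it.
- nut: Loose brass nut, 24 mm across, 9 mm high, on the base plate; leave alone. Origin under it.
- jar: Loose jar, 60 mm across, 70 mm high, past the stage's +y end; leave alone. Origin under it.
- vialbox: Loose white open box, 90 x 120 x 35 mm, beyond the stage; leave alone. Origin under it.

How it is judged:
On the way, in this order (a step that is already met when the one before it is completed fails the run):
1. the plunger is parked: turned so that its cross pin lies in the rest notch, and let go (z of cross_pin in the frame of fixture above 0.0605 m and angle between the x axis of thandle and the x axis of collar, either way round between 1.06 and 1.45 rad and contact force between the fingers and thandle below 0.5 N), for 0.3 s.
2. the tray has reached its end stop (y of tray_post in the frame of fixture above 0.0475 m), for 0.2 s.
At the end, for the whole second after the job is handed in: The plunger rests by itself in the rest notch (cross pin more than 60.5 mm above the bench, turned 61 to 83 deg), the tray stands at its end stop (post within 2.5 mm of y +50 mm in the stage's frame), both released and still (all of step 1 and y of tray_post in the frame of fixture above 0.0475 m and linear speed of each of tray, thandle below 0.01 m/s); the robot touches nothing.
It fails at once if the plunger is strained against its upper stop with more than 12 N (contact force between thandle and upper_stop above 12 N).
It fails at once if the plunger is forced against its collar (rim or notch) with more than 25 N (contact force between thandle and collar above 25 N).
It fails at once if the tray is forced against the plunger with more than 20 N (contact force between thandle and tray above 20 N).
It fails at once if the tray is rammed into its end stop with more than 25 N (contact force between tray and buffer above 25 N).
It fails at once if a loose thing nearby is shifted by more than 25 mm (distance of any of reagent, beaker, driver, vial, nut, jar, vialbox from where it was at the start of the episode above 0.025 m).
It also fails if it takes over 72 s, if anything falls off the work surface, if the arm or the gripper's body presses on something with over 40 N, if the wrist force passes 120 N, or if a joint passes its speed limit or range.

## Working session

There is one attempt and no reset: what is moved stays moved. The work goes in short steps, Python scripts to look and compute and a tool call to move; the robot and the scene stay as the last step left them, time stands still between calls to the robot, and variables do not carry over. Pictures are saved under pics/ and viewed, at most 10 in all, crops included, and the job is handed in when it is done.

Besides the shell and the picture viewer there is one more tool, called after ">>>" as name(argument=value, ...) on one line, values as JSON. servo_tool: Moves the arm, as the interface text tells. Its arguments: {"type":"object","properties":{"turn":{"type":"array"},"slide":{"type":"array"},"hand":{"type":"array"},"squeeze":{"type":"number"}},"required":["turn","slide","hand"]}

```bash
mkdir -p pics
python3 - <<'E'
from bench import r
import cv2,numpy as np
for n in("side","top"):
    p,d=r.grab_frame(n); cv2.imwrite(f"pics/{n}0.png",p[:,:,::-1]); np.save(f"pics/{n}0.npy",d)
    c=r.get_calibration(n); print(n,c)
o=r.get_obs(); print(o)
E
```

```text
side {'fovy': 46.89560338462403, 'cx': 317.19006185284763, 'cy': 205.2894452627968, 'R': array([[ 0.98216346, -0.18796941,  0.00473746],
       [-0.13670165, -0.73112907, -0.66840328],
       [ 0.12910306,  0.65583366, -0.74378398]]), 't': array([-0.5578638 ,  0.20679678,  0.88261569])}
top {'fovy': 51.98303160786676, 'cx': 324.512150822626, 'cy': 195.96957122499435, 'R': array([[ 0.02402856, -0.99970047, -0.00464846],
       [-0.97911794, -0.02259441, -0.20203356],
       [ 0.20186802,  0.00940596, -0.97936757]]), 't': array([0.05514993, 0.58898608, 0.92073563])}
{'clock': 0.1, 'joints': array([ 1.2408524 ,  0.47776238,  0.02234543,  1.55635324, -0.01152345,
        1.10932677, -0.0831035 ]), 'qvel': array([ 0.00237118, -0.00126083,  0.00015185, -0.00213129,  0.0002699 ,
        0.00104543,  0.00175873]), 'tau': array([ 4.09084372e-03, -5.97763002e+01,  1.61363494e+00, -2.81953436e+01,
        1.28515330e-02,  5.07298711e-03, -2.91942752e-05]), 'tcp_pos': array([ 0.14839201, -0.65792569,  0.23039258]), 'orientation': array([-3.12059964e+00, -3.47575338e-01,  4.66262670e-04]), 'contact_force': array([ 0.25929138, -0.92217819, -0.04525643]), 'moment': array([-0.03694828,  0.00796309,  0.02211726]), 'gripper_force': 0.0, 'grip_width': 0.08527303411563811}
```

View pics/side0.png

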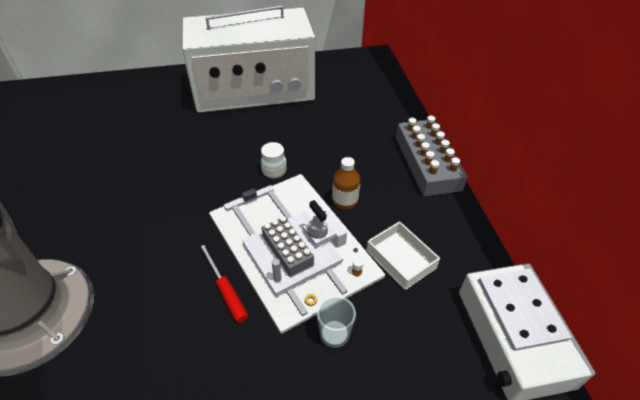

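View pics/top0.png

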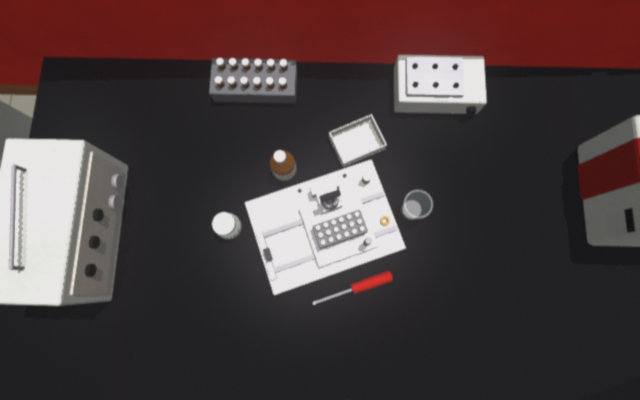

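The side view shows the stage around (295,250), with T-handle (318,210) and post (277,268). In the top view, the plate corners are at about (246,201), (371,161), (405,247), (276,291), with T-handle (328,193), post (367,242), buffer (267,255).

```bash
cat > h.py <<'E'
import numpy as np,cv2
from bench import r
def K(n):
    c=r.get_calibration(n); return c,200/np.tan(np.radians(c["fovy"]/2))
def cloud(n,d):
    c,f=K(n); v,u=np.mgrid[:400,:640]
    P=np.stack([(u-c["cx"])/f*d,(v-c["cy"])/f*d,d],-1)
    return (P-c["t"])@c["R"]
def proj(n,X):
    c,f=K(n); q=np.asarray(X)@c["R"].T+c["t"]; return q[...,:2]/q[...,2:]*f+[c["cx"],c["cy"]]
E
python3 - <<'E'
from h import *
box={"side":(200,170,390,330),"top":(235,150,415,300)}
for n in("side","top"):
    d=np.load(f"pics/{n}0.npy"); p=cv2.imread(f"pics/{n}0.png"); W=cloud(n,d)
    x0,y0,x1,y1=box[n]; m=np.zeros((400,640),bool); m[y0:y1,x0:x1]=1; m&=d>0
    g=p.min(2)
    pl=m&(W[...,2]>.004)&(W[...,2]<.022)&(g>120)
    k,l,s,_=cv2.connectedComponentsWithStats(cv2.morphologyEx(pl.astype('u1'),cv2.MORPH_CLOSE,np.ones((5,5))))
    pl&=l==1+np.argmax(s[1:,4])
    q=W[pl][:,:2].astype('f4'); print(n,"plate z",np.median(W[pl][:,2]),cv2.minAreaRect(q*1000))
    for nm,sel in(("handle",(W[...,2]>.1)&(W[...,2]<.14)&(p.max(2)<70)),("posttop",(W[...,2]>.084)&(W[...,2]<.1))):
        k,l,s,c=cv2.connectedComponentsWithStats((m&sel).astype('u1'))
        for i in range(1,k):
            if s[i,4]>3: Q=W[l==i]; print(nm,c[i].round(1),s[i,4],np.median(Q,0).round(4),Q[:,2].max().round(4), cv2.minAreaRect(Q[:,:2].astype('f4')*1000))
    cv2.imwrite(f"pics/{n}0z.png",cv2.resize(p[y0:y1,x0:x1],None,fx=4 if n=="top" else 3.7,fy=4 if n=="top" else 3.7,interpolation=cv2.INTER_CUBIC))
E
```

```text
side plate z 0.013085130766922477 ((532.3755493164062, 69.77323913574219), (253.5745849609375, 343.17047119140625), 20.574621200561523)
handle [317.7 211. ] 160 [0.5777 0.0484 0.1226] 0.1281 ((577.8604736328125, 51.807281494140625), (11.554784774780273, 45.8750114440918), 21.288238525390625)
posttop [346.6 177.4] 215 [0.6611 0.1569 0.0907] 0.1 ((664.6036376953125, 161.8531951904297), (36.37841796875, 53.04148483276367), 73.9278793334961)
posttop [317.4 220.3] 15 [0.5774 0.0514 0.0889] 0.0955 ((578.0289306640625, 51.291015625), (3.2117695808410645, 6.679487228393555), 65.9157943725586)
posttop [275.6 263. ] 64 [ 0.4822 -0.0373  0.0924] 0.0958 ((482.1533508300781, -35.18171691894531), (15.42986011505127, 13.230630874633789), 81.94265747070312)
top plate z 0.012565896593579382 ((548.7752075195312, 76.63629150390625), (291.3912048339844, 345.0309753417969), 20.581371307373047)
handle [329.2 197.9] 19 [0.5715 0.0561 0.1199] 0.1252 ((570.7391967773438, 59.427833557128906), (1.0794165134429932, 30.515851974487305), 19.789505004882812)
posttop [282.1 162.5] 205 [0.6558 0.1671 0.0907] 0.0997 ((664.5625610351562, 172.64146423339844), (48.449920654296875, 52.93892288208008), 29.064401626586914)
posttop [368.  239.9] 39 [ 0.4816 -0.032   0.0919] 0.0953 ((481.5002136230469, -32.21510314941406), (13.69378662109375, 13.931927680969238), 6.721157550811768)
```

View pics/side0z.png

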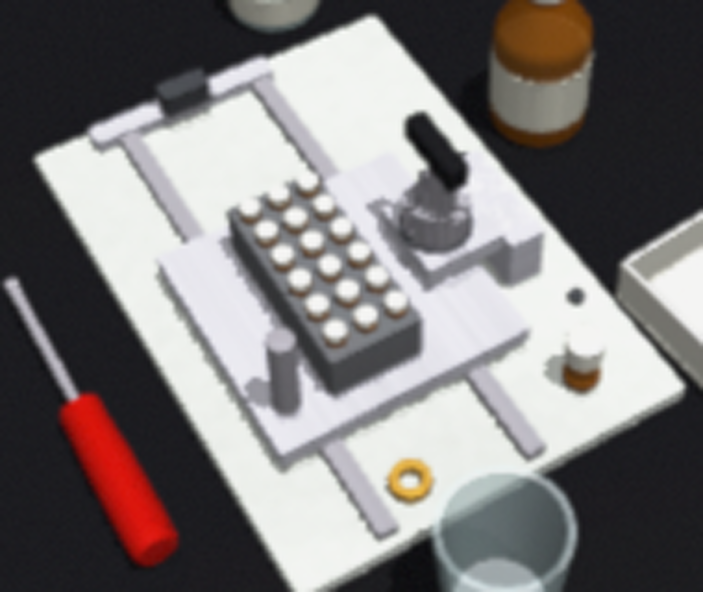

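View pics/top0z.png

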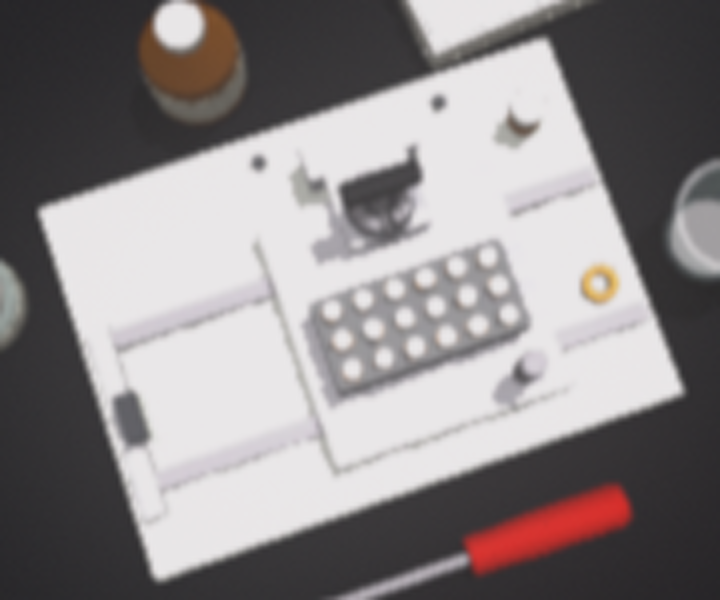

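Run:
```python
from h import *
def ray(n,u,v,z):
    c,f=K(n); o=-c["R"].T@c["t"]; dd=c["R"].T@np.array([(u-c["cx"])/f,(v-c["cy"])/f,1]); return o+dd*(z-o[2])/dd[2]
W={};P={}
for n in("side","top"):
    P[n]=cv2.imread(f"pics/{n}0.png"); W[n]=cloud(n,np.load(f"pics/{n}0.npy"))
# plate corners by eye from zoomed crops
for n,cs,s,o in(("top",[(40,210),(550,38),(685,393),(157,580)],4,(235,150)),("side",[(36,157),(375,15),(684,390)],3.7,(200,170))):
    print(n,[ray(n,o[0]+a/s,o[1]+b/s,.012)[:2].round(4) for a,b in cs])
# dark bar blobs
for n,(x0,y0,x1,y1) in(("side",(305,195,330,225)),("top",(315,185,345,206))):
    g=P[n].max(2); m=np.zeros_like(g); m[y0:y1,x0:x1]=(g[y0:y1,x0:x1]<60); 
    k,l,s,c=cv2.connectedComponentsWithStats(m); i=1+np.argmax(s[1:,4]); ys,xs=np.where(l==i)
    R=cv2.minAreaRect(np.c_[xs,ys].astype('f4')); print(n,c[i],s[i,4],R,"ray@.115",ray(n,*c[i],.115).round(4))
    b=cv2.boxPoints(R); print([ray(n,*q,.115)[:2].round(4) for q in b])
# tall things near handle and in the sweep
for n in W:
    w=W[n]; D=np.hypot(w[...,0]-.578,w[...,1]-.053)
    for lo,hi in((.03,.06),(.06,.1)): 
        q=w[(D>lo)&(D<hi)&(w[...,2]<.3)&(w[...,2]>0.05)]; print(n,lo,len(q), (q[:,2].max() if len(q) else 0))
w=W["top"][130:245,585:638].reshape(-1,3); print("red thing",np.median(w,0),w.min(0),w.max(0))
w=W["top"][55:110,398:485].reshape(-1,3); print("white",w.min(0),w.max(0))
```

```text
top [array([0.5762, 0.2682]), array([ 0.6955, -0.0509]), array([ 0.4716, -0.1335]), array([0.3527, 0.1839])]
side [array([0.3563, 0.1832]), array([0.5798, 0.2676]), array([ 0.6969, -0.0518])]
side [317.62987013 210.95454545] 154 ((317.1829528808594, 210.8536834716797), (21.55198097229004, 7.964861869812012), 51.34019470214844) ray@.115 [0.5787 0.0543 0.115 ]
[array([0.5616, 0.0737]), array([0.5762, 0.0847]), array([0.5938, 0.0361]), array([0.5795, 0.0259])]Traceback (most recent call last):
  File "<stdin>", line 13, in <module>
    return _wrapfunc(a, 'argmax', axis=axis, out=out, **kwds)
    return bound(*args, **kwds)
ValueError: attempt to get argmax of an empty sequence
```

Run:
```python
from h import *
for n in("side","top"):
    w=cloud(n,np.load(f"pics/{n}0.npy")); D=np.hypot(w[...,0]-.578,w[...,1]-.054)
    for lo,hi in((.03,.06),(.06,.1)): 
        q=w[(D>lo)&(D<hi)&(w[...,2]<.3)&(w[...,2]>0.05)]; print(n,lo,len(q), (q[:,2].max() if len(q) else 0))
    if n=="top":
        g=cv2.imread("pics/top0.png").max(2); print(g[186:206:1,318:342:3])
        q=w[130:245,585:638].reshape(-1,3); print("red thing",np.median(q,0),q.min(0),q.max(0))
        q=w[55:110,398:485].reshape(-1,3); print("white",q.min(0),q.max(0))
```

```text
side 0.03 444 0.0792312771335
side 0.06 1131 0.07940050466526281
top 0.03 463 0.07909599164236317
top 0.06 934 0.08033754117124468
[[233 233 233 233 233 233 216 204]
 [233 233 233 233 233 233 197 195]
 [233 233 233 233 233 233 201 194]
 [233 233 233 233 233 229 188 178]
 [233 233 233 233 229 207 140 152]
 [233 233 232 228 203 145  90 123]
 [233 233 226 199 141  90  73 101]
 [233 229 196 134  87  73  74  91]
 [232 208 134  84  73  74  73  88]
 [230 147  85  72  74  73  72 119]
 [225  92  73  74  73  69  81 174]
 [220  74  74  73  69  65 107 210]
 [219  74  74  70  68  68 123 216]
 [219  76  71  67  76  73 125 213]
 [212  81  69  70  87  76 140 211]
 [201  95  85  75  90  87 170 214]
 [193 110 102  80  95 112 182 221]
 [180 123 108  97 105 134 166 228]
 [171 139 106 129 121 129 136 230]
 [168 154 103 156 135 105 125 224]]
red thing [ 0.61018679 -0.57728472  0.11456674] [ 0.38949459 -0.67092156 -0.00489941] [0.79425258 0.0597808  1.02098993]
white [ 0.38949459 -0.52653078 -0.42300671] [1.22241987 0.0597808  1.02098993]
```

The plate centre and yaw (20.6°), the post and the handle agree across both views. The plunger axis is at (0.578, 0.054) and the post at (0.4815, -0.035). I'm moving above the handle.

>>> servo_tool(turn=[[0, 0, 1.2], [0, 0, 2.4], [0, 0, 3.6], [0, 0, 4.8], [0, 0, 6.0], [0, 0, 7.2], [0, 0, 8.4], [0, 0, 9.6]], slide=[[0.9, 1.5, 0], [1.8, 3, 0], [2.7, 4.5, 0], [3.6, 6, 0], [4.5, 7.5, 0], [5.4, 9, 0], [6.3, 10.5, 0], [7.2, 12, 0]], hand=[1, 1, 1, 1, 1, 1, 1, 1], squeeze=30)

```text
clock: 1.1
tcp_pos: [0.3649, -0.2968, 0.2312]
orientation: [-2.708, -1.592, 0.0]
contact_force: [1.0, -0.6, 0.4]
grip_width: 0.0856
gripper_force: 0.0
```

>>> servo_tool(turn=[[0, 0, 1.2], [0, 0, 2.4], [0, 0, 3.6], [0, 0, 4.8], [0, 0, 6.0], [0, 0, 7.2], [0, 0, 8.6], [0, 0, 9.98]], slide=[[0.9, 1.5, 0], [1.8, 3, 0], [2.7, 4.5, 0], [3.6, 6, 0], [4.5, 7.5, 0], [5.4, 9, 0], [6.3, 10.5, 0], [7.13, 11.73, 0]], hand=[1, 1, 1, 1, 1, 1, 1, 1])

```text
clock: 2.1
tcp_pos: [0.5789, 0.0553, 0.231]
orientation: [-1.782, -2.587, 0.0]
contact_force: [0.1, -1.1, 0.6]
grip_width: 0.0856
gripper_force: 0.0
```

>>> servo_tool(turn=[[0, 0, 0], [0, 0, 0]], slide=[[0, 0, -0.5], [0, 0, -1]], hand=[1, 1])

```text
clock: 2.35
tcp_pos: [0.5777, 0.0525, 0.1998]
orientation: [-1.789, -2.581, 0.002]
contact_force: [-0.9, -0.9, -0.1]
grip_width: 0.0854
gripper_force: 0.0
```

>>> servo_tool(turn=[[0, 0, 0], [0, 0, 0], [0, 0, 0], [0, 0, 0]], slide=[[0, 0, -1], [0, 0, -2], [0, 0, -3], [0, 0, -3.43]], hand=[0.8, 0.6, 0.5, 0.5], squeeze=20)

```text
clock: 2.85
tcp_pos: [0.5764, 0.0511, 0.096]
orientation: [-1.79, -2.579, 0.006]
contact_force: [-0.4, 0.7, 0.6]
grip_width: 0.0427
gripper_force: 0.0
```

Run:
```python
from h import *
I=[]
for n,(x0,y0,x1,y1) in(("side",(280,160,360,250)),("top",(290,155,370,245))):
    p,d=r.grab_frame(n); I.append(cv2.resize(p[y0:y1,x0:x1,::-1],(400,450),interpolation=cv2.INTER_CUBIC))
cv2.imwrite("pics/c1.png",np.hstack(I)); o=r.get_obs(); print(o["tcp_pos"],o["contact_force"],o["grip_width"])
```

```text
[0.57702286 0.05197756 0.09689691] [0.14078647 0.36409533 0.56630961] 0.04245283402621545
```

View pics/c1.png

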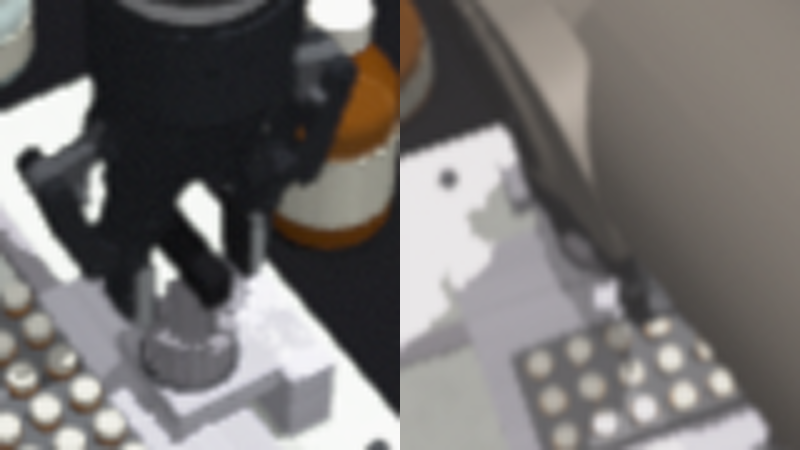

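The side view shows the bar centred between the fingers. Closing now.

>>> servo_tool(turn=[[0, 0, 0], [0, 0, 0], [0, 0, 0], [0, 0, 0], [0, 0, 0], [0, 0, 0]], slide=[[0.02, 0.04, 0], [0.02, 0.04, 0], [0.02, 0.04, 0], [0.02, 0.04, 0], [0.02, 0.04, 0], [0.02, 0.04, 0]], hand=[0.3, 0.25, 0.2, 0.15, 0.1, 0.05], squeeze=25)

```text
clock: 3.7
tcp_pos: [0.5783, 0.0542, 0.0991]
orientation: [-1.788, -2.583, 0.003]
contact_force: [-4.7, -1.2, 6.2]
grip_width: 0.0133
gripper_force: 24.6
```

```bash
python3 -c "
from bench import r
o=r.get_obs()
for k in ('tcp_pos','orientation','contact_force','moment','grip_width','gripper_force','joints'): print(k,o[k])"
```

```text
tcp_pos [0.57826715 0.05422636 0.09907588]
orientation [-1.78834081 -2.58254795  0.00268441]
contact_force [-4.7087056  -1.21462788  6.24879144]
moment [-0.25701586  0.95006446  0.01584871]
grip_width 0.013337617932164411
gripper_force 24.646233916282654
joints [ 0.25091122  0.55265795 -0.59440799  1.86376976  0.40371681  0.84874583
 -0.1873218 ]
```

>>> servo_tool(turn=[[0, 0, 0], [0, 0, 0], [0, 0, 0]], slide=[[-0.04, -0.01, 0.1], [-0.04, -0.01, 0.2], [-0.04, -0.01, 0.2]], hand=[0.05, 0.05, 0.05], squeeze=40)

```text
clock: 4.08
tcp_pos: [0.5781, 0.0542, 0.1044]
orientation: [1.788, 2.582, 0.001]
contact_force: [3.4, -0.0, -7.6]
grip_width: 0.0131
gripper_force: 43.2
```

Run:
```python
from h import *
a=np.radians(20.6); 
for n in("side","top"):
    w=cloud(n,np.load(f"pics/{n}0.npy")); q=w.reshape(-1,3)-[.578,.054,0]; D=np.hypot(q[:,0],q[:,1])
    k=(D<.022)&(q[:,2]>.055)&(q[:,2]<.1); q=q[k]; s=q[:,:2]@np.array([[np.cos(a),-np.sin(a)],[np.sin(a),np.cos(a)]])
    th=np.degrees(np.arctan2(s[:,1],s[:,0])); 
    print(n,len(q),np.histogram(q[:,2],np.arange(.054,.102,.003)))
    for t0 in range(-180,180,30):
        z=q[(th>=t0)&(th<t0+30)&(np.hypot(*s.T)>.012),2]
        if len(z): print(t0,np.sort(z)[-8:].round(4))
o=r.get_obs();print(o['tcp_pos'],o['contact_force'],o['moment'])
```

```text
side 298 (array([25, 27, 20, 27, 17, 35, 48, 38, 32, 14,  4,  4,  2,  5,  0]), array([0.054, 0.057, 0.06 , 0.063, 0.066, 0.069, 0.072, 0.075, 0.078,
       0.081, 0.084, 0.087, 0.09 , 0.093, 0.096, 0.099]))
-180 [0.0746 0.0753 0.0763 0.0766 0.0803 0.0804 0.0807 0.0815]
-150 [0.0801 0.0804 0.0805 0.0806 0.0807 0.081  0.0817 0.0824]
-120 [0.0786 0.0797 0.0801 0.0803 0.0804 0.0806 0.0811 0.0828]
-90 [0.074  0.0753 0.0771 0.0774 0.0774 0.0786 0.0794 0.0802]
-60 [0.0747 0.0748 0.075  0.0752 0.0757 0.076  0.0762 0.0763]
-30 [0.0737 0.0739 0.0741 0.0745 0.0755 0.0761 0.0762 0.0769]
0 [0.0625 0.0646 0.0647 0.0649 0.0649 0.0653 0.0663 0.0685]
60 [0.0773 0.0783 0.0784 0.0784 0.0793 0.0801 0.0806 0.0824]
90 [0.0708 0.071  0.0716 0.0716 0.0716 0.072  0.0727 0.0741]
120 [0.0744 0.0747 0.075  0.0751 0.0752 0.0755 0.076 ]
150 [0.0729 0.0741 0.0741 0.0746 0.0746 0.075  0.0757 0.076 ]
top 102 (array([15, 11,  5,  5,  2,  9, 15, 14, 20,  3,  1,  0,  1,  1,  0]), array([0.054, 0.057, 0.06 , 0.063, 0.066, 0.069, 0.072, 0.075, 0.078,
       0.081, 0.084, 0.087, 0.09 , 0.093, 0.096, 0.099]))
-180 [0.0593 0.0712 0.0733 0.0765 0.0789 0.0799 0.0802 0.0807]
-150 [0.0615 0.0742 0.0774 0.0784 0.0787 0.0789 0.0804 0.0816]
-120 [0.0562 0.0767 0.0778 0.0783 0.0785 0.0787 0.0792]
-30 [0.0756 0.0762]
0 [0.0776]
30 [0.0821]
60 [0.064  0.0704 0.0707]
90 [0.0716 0.0725 0.0726 0.0727 0.0727 0.0731 0.0735 0.0747]
120 [0.0741 0.0745 0.0756 0.0756 0.0759 0.0764 0.0772 0.0776]
150 [0.0556 0.0558 0.0588]
[0.57813951 0.05417861 0.10438602] [ 3.44282108 -0.01053641 -7.57224015] [ 0.01735594 -0.76699933  0.02809426]
```

Depth shows the lip at about 75 mm, the notch at 71.5 and the wall at 80, so a lift of about 22–23 mm should clear it. Lifting in steps.

>>> servo_tool(turn=[[0, 0, 0], [0, 0, 0], [0, 0, 0], [0, 0, 0], [0, 0, 0]], slide=[[0.02, 0, 0.12], [0.02, 0, 0.24], [0.02, 0, 0.36], [0.02, 0, 0.48], [0.02, 0, 0.48]], hand=[0.05, 0.05, 0.05, 0.05, 0.05])

```text
clock: 4.7
tcp_pos: [0.5782, 0.0542, 0.1189]
orientation: [-1.788, -2.583, 0.0]
contact_force: [2.9, -0.0, -9.9]
grip_width: 0.013
gripper_force: 42.9
```

>>> servo_tool(turn=[[0, 0, 0], [0, 0, 0]], slide=[[0, 0, 0.08], [0, 0, 0.08]], hand=[0.05, 0.05])

```text
clock: 4.95
tcp_pos: [0.5782, 0.0542, 0.1211]
orientation: [-1.788, -2.583, 0.001]
contact_force: [3.3, -0.4, -9.4]
grip_width: 0.0131
gripper_force: 42.8
```

>>> servo_tool(turn=[[0, 0, 0], [0, 0, 0]], slide=[[0, 0, 0.03], [0, 0, 0.03]], hand=[0.05, 0.05])

```text
clock: 5.2
tcp_pos: [0.5782, 0.0542, 0.122]
orientation: [-1.788, -2.583, 0.001]
contact_force: [1.8, -0.6, -9.8]
grip_width: 0.0133
gripper_force: 42.8
```

>>> servo_tool(turn=[[0, 0, 0], [0, 0, 0]], slide=[[0, 0, 0.03], [0, 0, 0.03]], hand=[0.05, 0.05])

```text
clock: 5.45
tcp_pos: [0.5781, 0.0542, 0.1225]
orientation: [-1.788, -2.583, 0.0]
contact_force: [3.3, -0.1, -15.4]
grip_width: 0.0129
gripper_force: 42.1
```

>>> servo_tool(turn=[[0, 0, -1], [0, 0, -2], [0, 0, -2.4], [0, 0, -2.4]], slide=[[0, 0, 0], [0, 0, 0], [0, 0, 0], [0, 0, 0]], hand=[0.05, 0.05, 0.05, 0.05])

```text
clock: 5.95
tcp_pos: [0.5779, 0.0541, 0.1225]
orientation: [-2.047, -2.382, 0.001]
contact_force: [2.3, -0.3, -18.6]
grip_width: 0.013
gripper_force: 41.9
```

```bash
python3 -c "
from bench import r
o=r.get_obs()
for k in ('tcp_pos','orientation','contact_force','moment'): print(k,o[k])"
```

```text
tcp_pos [0.57794467 0.05412067 0.12253809]
orientation [-2.04707362e+00 -2.38234807e+00  1.42473729e-03]
contact_force [  2.26083995  -0.27961178 -18.56695922]
moment [-0.07923754 -0.64804753 -0.02301397]
```

The upper stop was just touched at about 8 N, so the pin is 2 mm above the lip. I'll ease down and then twist.

>>> servo_tool(turn=[[0, 0, 0], [0, 0, 0]], slide=[[0, 0, -0.045], [0, 0, -0.045]], hand=[0.05, 0.05])

```text
clock: 6.2
tcp_pos: [0.578, 0.0542, 0.1217]
orientation: [-2.048, -2.382, 0.001]
contact_force: [-0.5, -1.5, -9.6]
grip_width: 0.0127
gripper_force: 42.8
```

>>> servo_tool(turn=[[0, 0, -1], [0, 0, -2], [0, 0, -3], [0, 0, -4], [0, 0, -4]], slide=[[0, 0, 0], [0, 0, 0], [0, 0, 0], [0, 0, 0], [0, 0, 0]], hand=[0.05, 0.05, 0.05, 0.05, 0.05])

```text
clock: 6.82
tcp_pos: [0.5776, 0.0542, 0.1216]
orientation: [-2.43, -1.991, 0.002]
contact_force: [-2.1, -2.2, -10.2]
grip_width: 0.0133
gripper_force: 42.8
```

```bash
python3 -c "
from bench import r
o=r.get_obs()
for k in ('tcp_pos','orientation','contact_force','moment'): print(k,o[k])"
```

```text
tcp_pos [0.57764235 0.0541789  0.1216205 ]
orientation [-2.42958231e+00 -1.99111279e+00  2.37445179e-03]
contact_force [ -2.14636134  -2.18951519 -10.20628563]
moment [-0.33914217  0.3873093   0.04144927]
```

>>> servo_tool(turn=[[0, 0, -1], [0, 0, -2], [0, 0, -3], [0, 0, -4], [0, 0, -5], [0, 0, -6], [0, 0, -7], [0, 0, -7.6]], slide=[[0, 0, 0], [0, 0, 0], [0, 0, 0], [0, 0, 0], [0, 0, 0], [0, 0, 0], [0, 0, 0], [0, 0, 0]], hand=[0.05, 0.05, 0.05, 0.05, 0.05, 0.05, 0.05, 0.05])

```text
clock: 7.82
tcp_pos: [0.577, 0.0545, 0.1212]
orientation: [-2.945, -1.091, 0.004]
contact_force: [-3.0, -0.7, -11.3]
grip_width: 0.0132
gripper_force: 42.8
```

>>> servo_tool(turn=[[0, 0, 0], [0, 0, 0], [0, 0, 0], [0, 0, 0]], slide=[[0, 0, -0.05], [0, 0, -0.1], [0, 0, -0.12], [0, 0, -0.12]], hand=[0.05, 0.05, 0.05, 0.05])

```text
clock: 8.32
tcp_pos: [0.5771, 0.0545, 0.1175]
orientation: [-2.944, -1.093, 0.004]
contact_force: [-5.2, -0.8, -9.5]
grip_width: 0.0131
gripper_force: 42.9
```

```bash
python3 -c "
from bench import r
o=r.get_obs()
for k in ('tcp_pos','orientation','contact_force','moment','joints'): print(k,o[k])"
```

```text
tcp_pos [0.57711122 0.05451513 0.11749413]
orientation [-2.94433775 -1.09319927  0.00396156]
contact_force [-5.18459101 -0.80564798 -9.52633495]
moment [-0.24187238  1.10176147 -0.05040302]
joints [ 0.0532052   0.47693949 -0.32843285  1.86799308  0.20099113  0.83147063
 -1.23735486]
```

>>> servo_tool(turn=[[0, 0, 0], [0, 0, 0], [0, 0, 0]], slide=[[0, 0, -0.04], [0, 0, -0.08], [0, 0, -0.08]], hand=[0.05, 0.05, 0.05])

```text
clock: 8.7
tcp_pos: [0.5772, 0.0545, 0.1166]
orientation: [-2.945, -1.093, 0.004]
contact_force: [-10.2, -2.3, 1.9]
grip_width: 0.0135
gripper_force: 44.7
```

>>> servo_tool(turn=[[0, 0, 0], [0, 0, 0], [0, 0, 0], [0, 0, 0], [0, 0, 0], [0, 0, 0]], slide=[[-0.03, 0, 0], [-0.03, 0, 0], [-0.03, 0, 0], [-0.03, 0, 0], [-0.03, 0, 0], [-0.03, 0, 0]], hand=[0.05, 0.2, 0.35, 0.5, 0.5, 0.5])

```text
clock: 9.45
tcp_pos: [0.5777, 0.0544, 0.1157]
orientation: [2.946, 1.09, 0.001]
contact_force: [0.9, -0.1, -0.1]
grip_width: 0.0429
gripper_force: 0.0
```

>>> servo_tool(turn=[[0, 0, 0], [0, 0, 0], [0, 0, 0], [0, 0, 0]], slide=[[0, 0, 1], [0, 0, 2], [0, 0, 3], [0, 0, 3]], hand=[0.5, 0.5, 0.5, 0.5])

```text
clock: 9.95
tcp_pos: [0.5791, 0.0547, 0.2082]
orientation: [2.945, 1.09, 0.008]
contact_force: [-0.3, -0.9, -0.1]
grip_width: 0.0429
gripper_force: 0.0
```

Run:
```python
from h import *
I=[]
for n,(x0,y0,x1,y1) in(("side",(240,160,370,290)),("top",(265,155,395,285))):
    p,d=r.grab_frame(n); I.append(cv2.resize(p[y0:y1,x0:x1,::-1],(400,400),interpolation=cv2.INTER_CUBIC))
    w=cloud(n,d); D=np.hypot(w[...,0]-.578,w[...,1]-.054); m=(D<.03)&(w[...,2]>.115)&(w[...,2]<.16)&(p.max(2)<70); print(n,m.sum(),np.median(w[m],0) if m.any() else 0,cv2.minAreaRect(w[m][:,:2].astype('f4')*1000) if m.any() else 0)
cv2.imwrite("pics/c2.png",np.hstack(I)); o=r.get_obs(); print(o["tcp_pos"],o["contact_force"],o["grip_width"])
```

```text
side 183 [0.57801653 0.05004032 0.13989988] ((579.4754028320312, 52.86629104614258), (48.364784240722656, 13.74133586883545), 44.48033905029297)
top 0 0 0
[0.57728041 0.05421736 0.20535133] [-0.35187724 -0.6231174   0.35326761] 0.042694784974774705
```

View pics/c2.png

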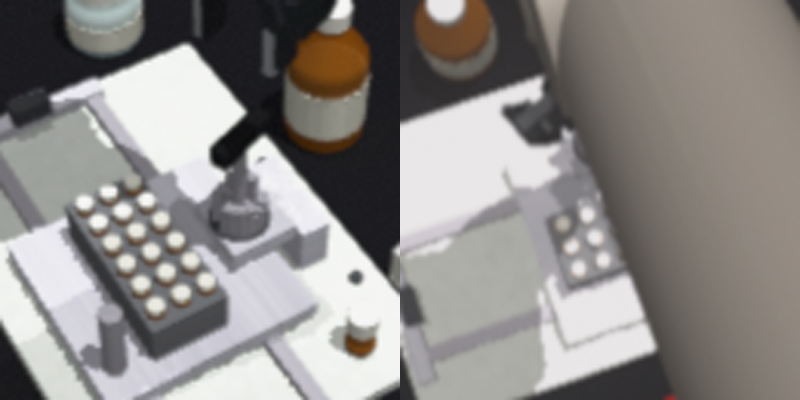

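The side view shows the bar standing raised (top at 0.14 m) and turned about 67°, with the fingers clear of it, so it's parked. Next is the post.

>>> servo_tool(turn=[[0, 0, -1], [0, 0, -2], [0, 0, -3], [0, 0, -4], [0, 0, -4]], slide=[[-0.8, -0.75, 0], [-1.6, -1.5, 0], [-2.4, -2.2, -0.5], [-3.2, -2.97, -1.5], [-3.2, -2.97, -2.5]], hand=[0.6, 0.6, 0.6, 0.6, 0.6], squeeze=25)

```text
clock: 10.68
tcp_pos: [0.4786, -0.0372, 0.1288]
orientation: [3.091, 0.555, -0.005]
contact_force: [0.6, 1.4, -0.0]
grip_width: 0.051
gripper_force: 0.0
```

Run:
```python
from h import *
p,d=r.grab_frame("side"); cv2.imwrite("pics/c3.png",cv2.resize(p[150:310,200:400,::-1],(800,640))[:600])
o=r.get_obs(); print(o["tcp_pos"],o["orientation"])
```

```text
[ 0.47718623 -0.03601738  0.12545784] [-3.09045475 -0.55882301  0.01223765]
```

View pics/c3.png

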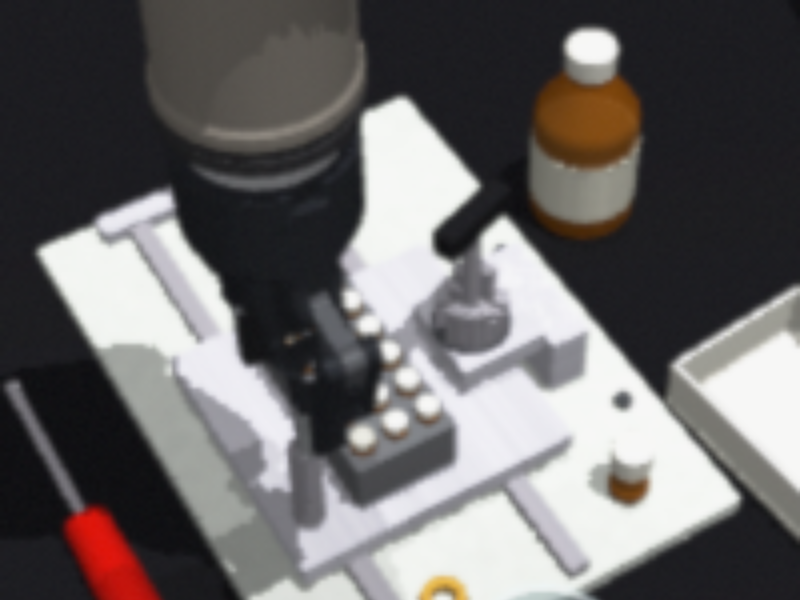

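>>> servo_tool(turn=[[0, 0, 0], [0, 0, 0], [0, 0, 0], [0, 0, 0]], slide=[[0.05, 0, -0.3], [0.05, 0, -0.9], [0.05, 0, -1.7], [0.05, 0, -2.2]], hand=[0.6, 0.6, 0.6, 0.6])

```text
clock: 11.22
tcp_pos: [0.4835, -0.0343, 0.0641]
orientation: [-3.091, -0.563, -0.0]
contact_force: [-0.3, -0.1, -0.2]
grip_width: 0.0514
gripper_force: 0.0
```

>>> servo_tool(turn=[[0, 0, 0], [0, 0, 0], [0, 0, 0], [0, 0, 0], [0, 0, 0], [0, 0, 0], [0, 0, 0]], slide=[[0, 0, 0], [0, 0, 0], [0, 0, 0], [0, 0, 0], [0, 0, 0], [0, 0, 0], [0, 0, 0]], hand=[0.5, 0.4, 0.3, 0.2, 0.15, 0.1, 0.05])

```text
clock: 12.1
tcp_pos: [0.4834, -0.0347, 0.0652]
orientation: [3.091, 0.562, 0.001]
contact_force: [-0.6, 0.3, 6.2]
grip_width: 0.0149
gripper_force: 24.4
```

```bash
python3 -c "
from bench import r
o=r.get_obs()
for k in ('tcp_pos','orientation','contact_force','moment','grip_width','joints'): print(k,o[k])"
```

```text
tcp_pos [ 0.48339412 -0.03467686  0.06524948]
orientation [3.09077134e+00 5.61853228e-01 1.40851916e-03]
contact_force [-0.61130343  0.29631995  6.20973259]
moment [0.19018184 0.3047313  0.01167547]
grip_width 0.014868170771660692
joints [ 0.14173183  0.42082487 -0.23924371  2.12446341  0.16924242  0.61281565
 -1.42727939]
```

>>> servo_tool(turn=[[0, 0, 0], [0, 0, 0], [0, 0, 0], [0, 0, 0], [0, 0, 0], [0, 0, 0], [0, 0, 0], [0, 0, 0]], slide=[[-0.06, 0.16, 0.05], [-0.18, 0.47, 0.05], [-0.32, 0.85, 0.05], [-0.47, 1.25, 0.05], [-0.62, 1.65, 0.05], [-0.77, 2.05, 0.05], [-0.88, 2.34, 0.05], [-0.94, 2.5, 0.05]], hand=[0.05, 0.05, 0.05, 0.05, 0.05, 0.05, 0.05, 0.05])

```text
clock: 13.1
tcp_pos: [0.4549, 0.0409, 0.0655]
orientation: [-3.09, -0.563, -0.001]
contact_force: [5.8, -0.3, -13.7]
grip_width: 0.0149
gripper_force: 25.5
```

>>> servo_tool(turn=[[0, 0, 0], [0, 0, 0], [0, 0, 0], [0, 0, 0], [0, 0, 0], [0, 0, 0]], slide=[[-0.035, 0.09, 0], [-0.07, 0.19, 0], [-0.1, 0.27, 0], [-0.13, 0.35, 0], [-0.16, 0.43, 0], [-0.16, 0.43, 0]], hand=[0.05, 0.05, 0.05, 0.05, 0.05, 0.05])

```text
clock: 13.85
tcp_pos: [0.4502, 0.0537, 0.0655]
orientation: [-3.09, -0.563, -0.001]
contact_force: [5.5, 1.7, -13.8]
grip_width: 0.0149
gripper_force: 25.6
```

```bash
python3 -c "
from bench import r
import numpy as np
o=r.get_obs()
for k in ('tcp_pos','contact_force','moment','grip_width'): print(k,o[k])
print((o['tcp_pos'][:2]-[.4834,-.0347])@[-.3518,.9361])"
```

```text
tcp_pos [0.45017907 0.05367683 0.06549571]
contact_force [  5.47302609   1.66963795 -13.83887187]
moment [ 0.34224903 -1.0068018  -0.03078193]
grip_width 0.0148513397861327
0.09441667147682434
```

>>> servo_tool(turn=[[0, 0, 0], [0, 0, 0], [0, 0, 0], [0, 0, 0], [0, 0, 0]], slide=[[-0.01, 0.03, -0.03], [-0.025, 0.06, -0.03], [-0.035, 0.09, -0.03], [-0.045, 0.12, -0.03], [-0.045, 0.12, -0.03]], hand=[0.05, 0.05, 0.05, 0.05, 0.05])

```text
clock: 14.48
tcp_pos: [0.4489, 0.057, 0.0654]
orientation: [-3.091, -0.562, -0.001]
contact_force: [3.9, 0.3, -5.1]
grip_width: 0.0144
gripper_force: 26.5
```

>>> servo_tool(turn=[[0, 0, 0], [0, 0, 0]], slide=[[-0.01, 0.02, 0], [-0.01, 0.02, 0]], hand=[0.05, 0.05])

```text
clock: 14.72
tcp_pos: [0.4487, 0.0575, 0.0654]
orientation: [-3.091, -0.562, -0.001]
contact_force: [4.5, 0.8, -4.8]
grip_width: 0.0154
gripper_force: 26.4
```

>>> servo_tool(turn=[[0, 0, 0], [0, 0, 0]], slide=[[-0.01, 0.025, 0], [-0.01, 0.025, 0]], hand=[0.05, 0.05])

```text
clock: 14.98
tcp_pos: [0.4484, 0.0583, 0.0654]
orientation: [-3.091, -0.562, -0.001]
contact_force: [5.0, -0.1, -4.5]
grip_width: 0.0149
gripper_force: 26.4
```

>>> servo_tool(turn=[[0, 0, 0], [0, 0, 0]], slide=[[-0.01, 0.025, 0], [-0.01, 0.025, 0]], hand=[0.05, 0.05])

```text
clock: 15.22
tcp_pos: [0.4481, 0.0591, 0.0654]
orientation: [-3.091, -0.562, -0.001]
contact_force: [5.5, 0.6, -6.1]
grip_width: 0.0148
gripper_force: 26.4
```

>>> servo_tool(turn=[[0, 0, 0], [0, 0, 0]], slide=[[-0.01, 0.025, 0], [-0.01, 0.025, 0]], hand=[0.05, 0.05])

```text
clock: 15.48
tcp_pos: [0.4478, 0.0598, 0.0654]
orientation: [-3.091, -0.562, -0.001]
contact_force: [4.7, 0.7, -5.0]
grip_width: 0.0153
gripper_force: 26.4
```

>>> servo_tool(turn=[[0, 0, 0], [0, 0, 0]], slide=[[-0.01, 0.018, 0], [-0.01, 0.018, 0]], hand=[0.05, 0.05])

```text
clock: 15.72
tcp_pos: [0.4478, 0.0598, 0.0654]
orientation: [3.091, 0.561, 0.002]
contact_force: [5.6, -0.3, -5.6]
grip_width: 0.0146
gripper_force: 26.3
```

>>> servo_tool(turn=[[0, 0, 0], [0, 0, 0]], slide=[[-0.005, 0.018, 0], [-0.005, 0.018, 0]], hand=[0.05, 0.05])

```text
clock: 15.98
tcp_pos: [0.4478, 0.0598, 0.0654]
orientation: [3.09, 0.56, 0.002]
contact_force: [6.7, -2.2, -6.4]
grip_width: 0.015
gripper_force: 26.4
```

The tray is against the stop: it no longer moves, with about 4 N along the rails. Releasing and retreating.

>>> servo_tool(turn=[[0, 0, 0], [0, 0, 0], [0, 0, 0], [0, 0, 0], [0, 0, 0]], slide=[[0, 0, 0], [0, 0, 0], [0, 0, 0], [0, 0, 0], [0, 0, 0]], hand=[0.15, 0.3, 0.45, 0.5, 0.5])

```text
clock: 16.6
tcp_pos: [0.4467, 0.0607, 0.0652]
orientation: [3.091, 0.562, -0.001]
contact_force: [0.7, 0.6, 0.3]
grip_width: 0.0426
gripper_force: 0.0
```

>>> servo_tool(turn=[[0, 0, 0], [0, 0, 0], [0, 0, 0], [0, 0, 0], [0, 0, 0], [0, 0, 0], [0, 0, 0], [0, 0, 0]], slide=[[0, 0, 0.4], [0, 0, 1.2], [0, 0, 2.4], [0, 0, 3.6], [0, -1, 4.6], [0, -2.5, 5], [0, -4, 5], [0, -4, 5]], hand=[0.5, 0.5, 0.5, 0.5, 0.5, 0.5, 0.5, 0.5])

```text
clock: 17.6
tcp_pos: [0.4466, -0.0627, 0.2161]
orientation: [3.092, 0.552, 0.001]
contact_force: [-0.3, 0.6, -1.0]
grip_width: 0.0427
gripper_force: 0.0
```

Run:
```python
from h import *
p,d=r.grab_frame("side"); cv2.imwrite("pics/c4.png",cv2.resize(p[150:310,200:400,::-1],(750,600)))
w=cloud("side",d)
m=(abs(w[...,0]-.447)<.03)&(abs(w[...,1]-.06)<.03)&(w[...,2]>.086)&(w[...,2]<.1); c=np.median(w[m],0); print(m.sum(),c,"stage y",(c[:2]-[.531,.0365])@[-.3518,.9361])
D=np.hypot(w[...,0]-.578,w[...,1]-.054); m=(D<.03)&(w[...,2]>.115)&(w[...,2]<.16)&(p.max(2)<70); print(m.sum(),np.median(w[m],0),cv2.minAreaRect(w[m][:,:2].astype('f4')*1000))
o=r.get_obs(); print(o["tcp_pos"],o["contact_force"],o["clock"])
```

```text
5 [0.44847749 0.06412742 0.09207785] stage y 0.05489345088973999
185 [0.57821595 0.05055165 0.13986347] ((579.7003173828125, 52.72431182861328), (47.19319534301758, 13.46545124053955), 42.87297058105469)
[ 0.44680507 -0.06049217  0.21596527] [-0.14680001  0.94577996 -0.13025456] 17.65
```

View pics/c4.png

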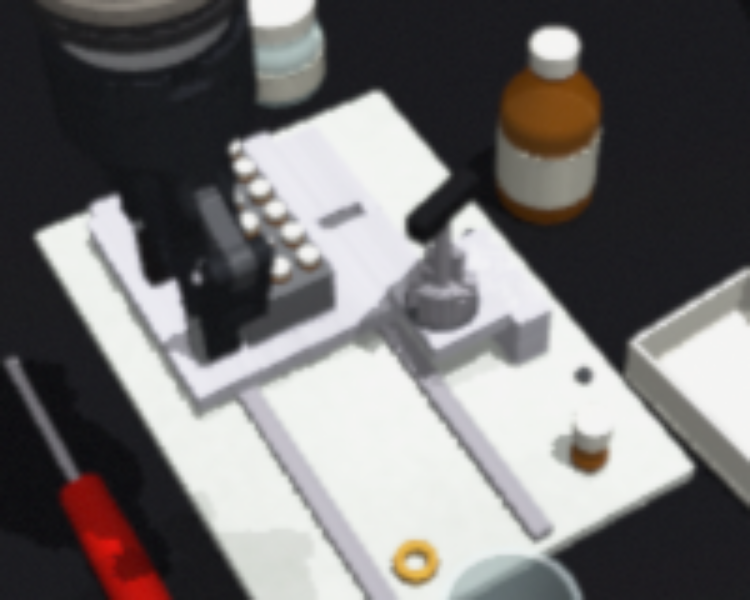

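The picture shows the tray at the far end against its stop, the plunger bar still raised and turned, the gripper free, and the nut, vial and driver where they were. Handing in.

>>> servo_tool(turn=[[0, 0, 0], [0, 0, 0]], slide=[[0, 0, 0], [0, 0, 0]], hand=[0.5, 0.5])

```text
clock: 17.9
tcp_pos: [0.447, -0.058, 0.2153]
orientation: [-3.09, -0.565, 0.0]
contact_force: [-0.3, 0.6, -0.1]
grip_width: 0.0425
gripper_force: 0.0
```

```bash
python3 -c "
from bench import r
print(r.hand_in())"
```

```text
the job is handed in; nothing more can be done
None
```

The job is handed in at about 18 s, verdict not shown: the plunger is parked in the rest notch (turned about 68°), the tray is against its end stop, and everything is released; no loose thing was seen to shift.

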